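# Put the wooden turner away in its slot

### The arm

A 6-joint arm with a two-finger parallel gripper is mounted at the origin on the work surface. World frame = base frame: x ahead of the robot, y to its left, z up, the work surface at z = 0. Lengths are in m, angles in rad, forces in N, time in s.
With the tool pointing down it reaches from about 0.35 to 0.875 m from the base axis. Payload 4.2 kg.
Tool frame: the origin (TCP) lies midway between the tips of the shut fingers; the grasp point (between the pads) lies 19 mm behind it; z points along the fingers, y is the direction in which the jaws open and shut (so a half turn about z gives the same grasp; the last joint's range is limited). The gripper opens to 85 mm and grips with 20 to 120 N. Pads are 22 mm wide; open, the fingers measure 114 mm over their backs; the gripper's body (76 mm by 85 mm) begins 54 mm behind the grasp point. The pads swing forward as they close: fully open they stand 13 mm farther back than shut.
Start: joints at [1.41, 0.385, 0.008, 0, -1.194, -0.259], TCP at [0.255, 0.571, 0.231] pointing down, gripper open.
Joint ranges: [-3.14, 3.14], [-1.21, 2.06], [-1.07, 1.41], [-3.16, 2.05], [-2.99, -0.16], [-3.1, 3.1]. Speed limits (rad/s): [2.79, 2.79, 3.14, 3.14, 3.14, 3.14].

### API

Orientations are given as a 3x3 rotation matrix whose columns are the frame's x, y, z axes.
In Python, from workcell import r gives the robot as it stands.
- The arm moves only by the tool move_arm, never from a script. Its argument "commands" is one flat list of numbers, 5 for each row, row after row: the finger opening in mm, from 0 to 85.4, then the shift along the world's x, y, z in mm, then the turn about the world's z in degrees. In form: [fingers, dx, dy, dz, yaw, fingers, dx, dy, dz, yaw, ...]. A call has 1 to 20 rows; each row shifts and turns the commanded pose from where the row before left it; what a row does not reach is not made up. A row lasts 1/10 s, in which the tool goes at most 50 mm and 8.59 degrees, less where a joint would pass 70% of its speed; a pose out of reach is approached as far as the arm can. A call with a gripper value outside its range is refused whole. The fingers move at their own pace and stop on an object; the grip force is fixed at half the most. Time passes only in rows, so rows that do not move let the fingers close. It gives the time, the measured TCP pose, the force and the opening at its end, in the units of the state.
- r.get_state(): the state, without advancing time (a new reading comes with each control period).
- r.capture(name): name is "scene" or "top" or "wrist"; returns the picture (420x560x3 uint8, red, green, blue); there is no depth.
- r.camera_params(name): a dict with "K" (3x3 intrinsics, pixels), "R" (3x3) and "t" (3): a world point X has camera coordinates R X + t. Camera axes: x right, y down, z forward; pixel columns grow to the right and rows downward; lengths in m; the calibration is good to about 2 mm. The wrist camera is an equidistant fisheye: a pixel r from the principal point sees the ray r / f radians off the axis. A picture is of the moment at which its call begins: read the wrist's pose just before it. camera_params takes no time and is no camera call; for the wrist camera it gives the pose at the moment of the call.
- r.finish_job(): hands the job in, once; it reports no verdict.
Trained networks look in the newest picture that a camera, given by its name, has taken for a name from the list of things; names that differ only in an ending like _2 or _b are one class to them, and where a whole thing is asked for, a point or a joint stands for the part that bears it (a point fixed in the world has none). Each returns a list of dicts, best first, with "score" (0 to 1); they miss things now and then, are a little off and sometimes report something else, mostly with a low value. They report only what shows in the picture. A call takes as long as a camera call. They do not tell look-alikes from the thing itself.
- r.search_frame(camera, thing): "xy" ([column, row] in pixels, amid what is visible of it).
- r.regions_of(camera, thing): "pixels" (420x560 bool, what is visible of it) and "xy" ([column, row] in pixels, amid what is visible of it).
- r.pinpoint(camera, thing): "xy" ([column, row] in pixels: a listed point, or the origin of a listed thing).
The state is a dict: "time_s": time; "q": joint angles; "dq": joint speeds; "tau": joint torques, N m; "tcp_pos": TCP position; "orientation": TCP orientation; "ft_force": force on the tool from outside, world axes, zero at the start; "torque": the same for the moment, N m; "gripper_width": finger opening in m.
Only numpy, scipy, OpenCV 4.12 (cv2) and the standard library are available. Lean on these libraries where they do the work, as an engineer would, in place of code of your own. Each camera call takes 0.05 s, during which the arm holds its last target. There are 200 camera calls.

### The job

The broad wooden turner has been pushed handle-first under the low shelf riser, with only its blade showing. Pull it right out from under the riser, then slide it flat, blade first, into the holder with the wide slot until it is fully home, handle sticking out, and let go. Leave everything else on the counter where it stands.

Things in the scene. Friction and masses are not known exactly. Their poses are not given: they have to be found in the camera images.
- turner: Pale wooden turner, 200 mm long, lying flat. Origin: at the neck (handle meets blade), on the underside; +x to the blade's tip, z up. Handle: x -100 to 0, 26 wide, z 0 to 20, rests on the counter. Blade: x 0 to 100, 56 wide, z 7.5 to 12.5; last 12 mm 46 wide, 3 thick. About 70 g, balances 15 mm behind the neck. At first the handle is under the riser; 80 to 100 mm of blade sticks out
- turner_neck (a point): On the turner's centre line at the neck, mid-thickness (x 0, z 10 in its frame). The handle's shoulder here stops against the holder's face when fully home.
- turner_tip (a point): Middle of the blade's front edge (x 100, z 10 mm in the turner's frame).
- turner_end (a point): Free end of the handle (x -100, z 10 mm in the turner's frame).
- riser: Low fixed shelf: wooden board 160 deep (x), 300 long (y), top at 75 mm, underside at 60 mm, on a steel leg panel (15 thick) at each end (y +-140). Origin: centre of its footprint on the counter. Its front edge is at own x = -80 mm; own -x is the way out. A mug stands on it
- wide_holder: Fixed wooden block 115 long (x), 92 wide, 53 high, the broader of two. Origin: centre of its footprint. Mouth in the face at own x = -57.5 mm; the turner goes in along own +x. Slot horizontal, 64 wide, 11 high (30 to 41 mm above the counter), 105 deep. Two lips (14 wide, 12 thick) along the sides are its ceiling, the middle 36 mm is open above
- wide_holder_slot (a point): Centre of the wide slot's mouth, 35.5 mm above the counter, own +x pointing into the slot.
- narrow_holder: Fixed wooden block like the other but 64 wide, its slot only 36 wide, too narrow for the turner: stays empty. It and the wide holder may swap places. Origin: centre of its footprint; mouth at own x = -57.5 mm
- mug: White mug, 76 across and 85 high, standing on the riser. Origin: centre of its foot. Bystander.
- spreader: Small narrow wooden spreader, 160 long, 26 wide, lying on the counter. Origin: middle of its underside. Bystander.
- jar: Glass jar with steel cap, 72 across, 110 high. Origin: centre of its foot. Bystander.
- mill: Turned wooden pepper mill, 54 across, 155 high. Origin: centre of its foot. Bystander.
- bowl: Blue bowl, 130 across, 55 high. Origin: centre of its foot. Bystander.
- ramekin: White ramekin, 80 across, 45 high. Origin: centre of its foot. Bystander.
Not all that is in view belongs to the job. Leave any blue look-alike of the turner alone. Leave any red look-alike of the wide_holder alone.

How it is judged:
By the outcome, as a careful person would: the job done as asked, in the order asked, and still so for the second after the job is handed in, with the robot touching nothing.
It also fails if it takes over 70 s, if anything falls off the work surface, if the arm or the gripper's body presses on something with over 40 N, if the wrist force passes 120 N, or if a joint passes its speed limit or range.

## Working session

There is one attempt and no reset: what is moved stays moved. The work goes in short steps, Python scripts to look and compute and a tool call to move; the robot and the scene stay as the last step left them, time stands still between calls to the robot, and variables do not carry over. Pictures are saved under pics/ and viewed, about 8 in all and at most 12, crops included, and the job is handed in when it is done.

Besides the shell and the picture viewer there is one more tool, called as name(argument=value, ...) on one line, values as JSON. move_arm: Moves the arm, as the interface text tells. Its arguments: {"type":"object","properties":{"commands":{"type":"array","items":{"type":"number"}}},"required":["commands"]}

```bash
ls; mkdir -p pics; cat > h.py <<'E'
import numpy as np, cv2
from workcell import r
def snap(n,fn=None):
    p=r.camera_params(n); im=np.array(r.capture(n))
    if fn: cv2.imwrite('pics/'+fn,im[:,:,::-1])
    return im,p
def ray(p,xy,fish=False):
    K=np.array(p['K']);R=np.array(p['R']);t=np.array(p['t'])
    a=(xy[0]-K[0,2])/K[0,0];b=(xy[1]-K[1,2])/K[1,1]
    if fish:
        th=np.hypot(a,b);s=np.sin(th)/max(th,1e-9);d=np.array([a*s,b*s,np.cos(th)])
    else: d=np.array([a,b,1.])
    return -R.T@t, R.T@d
def onz(p,xy,z,fish=False):
    c,d=ray(p,xy,fish); return c+d*(z-c[2])/d[2]
def proj(p,X,fish=False):
    K=np.array(p['K']);c=np.array(p['R'])@np.array(X)+np.array(p['t'])
    if fish:
        h=np.hypot(c[0],c[1]);th=np.arctan2(h,c[2]);return np.array([K[0,0]*th*c[0]/h+K[0,2],K[1,1]*th*c[1]/h+K[1,2]])
    return np.array([K[0,0]*c[0]/c[2]+K[0,2],K[1,1]*c[1]/c[2]+K[1,2]])
E
python3 - <<'E'
from h import *
np.set_printoptions(precision=4,suppress=True)
ims=[]
for n in('top','scene'):
    im,p=snap(n,n+'0.png'); print(n,-np.array(p['R']).T@p['t'],p['K'][0])
    for th,z in(('turner_neck',.01),('turner_tip',.01),('turner',0.01),('riser',0),('wide_holder',0),('wide_holder_slot',.0355),('narrow_holder',0),('mug',.075),('spreader',0),('jar',0),('mill',0),('bowl',0),('ramekin',0)):
        for d in r.pinpoint(n,th)[:3]: print(th,round(d['score'],2),np.round(d['xy']),onz(p,d['xy'],z)[:2])
print(r.get_state()['time_s'])
E
```

```text
pics
top [0.3953 0.1251 1.2735] [419.651    0.     283.4099]
turner_neck 0.92 [299. 270.] [0.3389 0.0985]
turner_neck 0.66 [131. 195.] [0.578  0.6032]
turner_neck 0.6 [235. 194.] [0.5701 0.2852]
turner_tip 0.89 [108. 171.] [0.6552 0.6758]
turner_tip 0.79 [269. 264.] [0.3584 0.1868]
turner_tip 0.76 [266. 184.] [0.5999 0.1917]
turner 0.94 [233. 194.] [0.5731 0.2928]
turner 0.92 [135. 196.] [0.5755 0.5921]
turner 0.67 [301. 272.] [0.3302 0.0916]
riser 0.74 [224. 303.] [0.246  0.3264]
riser 0.66 [214. 212.] [0.5179 0.3507]
wide_holder 0.77 [372. 263.] [ 0.3533 -0.1208]
wide_holder 0.61 [414. 162.] [ 0.6549 -0.264 ]
wide_holder_slot 0.86 [395. 161.] [ 0.653  -0.1984]
wide_holder_slot 0.8 [356. 254.] [ 0.3808 -0.0701]
narrow_holder 0.79 [419. 221.] [ 0.4737 -0.2689]
mug 0.7 [208. 243.] [0.4241 0.3574]
spreader 0.73 [306. 137.] [0.745  0.0645]
jar 0.59 [221. 305.] [0.2404 0.3331]
jar 0.22 [369. 129.] [ 0.7633 -0.1317]
mill 0.97 [261. 134.] [0.7591 0.2041]
mill 0.6 [440. 277.] [ 0.3043 -0.3209]
bowl 0.89 [372. 124.] [ 0.7796 -0.1418]
ramekin 0.65 [437. 275.] [ 0.3113 -0.3137]
scene [1.1595 0
[... 298 characters left out ...]
055 0.1946]
turner 0.68 [384. 343.] [0.5887 0.5995]
turner 0.68 [302. 203.] [0.3388 0.0855]
turner 0.67 [298. 272.] [0.5775 0.2946]
riser 0.76 [326. 275.] [0.5188 0.3519]
riser 0.3 [238. 155.] [ 0.2953 -0.3162]
wide_holder 0.91 [173. 198.] [ 0.6448 -0.2582]
wide_holder 0.73 [262. 181.] [ 0.3424 -0.1182]
wide_holder 0.31 [237. 154.] [ 0.2946 -0.3248]
wide_holder_slot 0.73 [177. 199.] [ 0.659  -0.1996]
wide_holder_slot 0.67 [377. 230.] [0.2859 0.3586]
narrow_holder 0.64 [210. 176.] [ 0.4693 -0.2738]
spreader 0.58 [202. 260.] [0.7466 0.0588]
jar 0.79 [376. 230.] [0.2557 0.3404]
mill 0.8 [226. 291.] [0.7659 0.2002]
mill 0.73 [300. 272.] [0.5653 0.292 ]
bowl 0.64 [162. 231.] [ 0.7664 -0.1314]
1.4
```

```bash
python3 -c "
import cv2,numpy as np
t=cv2.imread('pics/top0.png');s=cv2.imread('pics/scene0.png')
cv2.imwrite('pics/t1.png',cv2.resize(t[90:330,80:480],None,fx=2,fy=2,interpolation=2))
cv2.imwrite('pics/s1.png',cv2.resize(s[120:400,120:440],None,fx=2.1,fy=2.1,interpolation=2))"
```

```text
(no output)
```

View pics/t1.png

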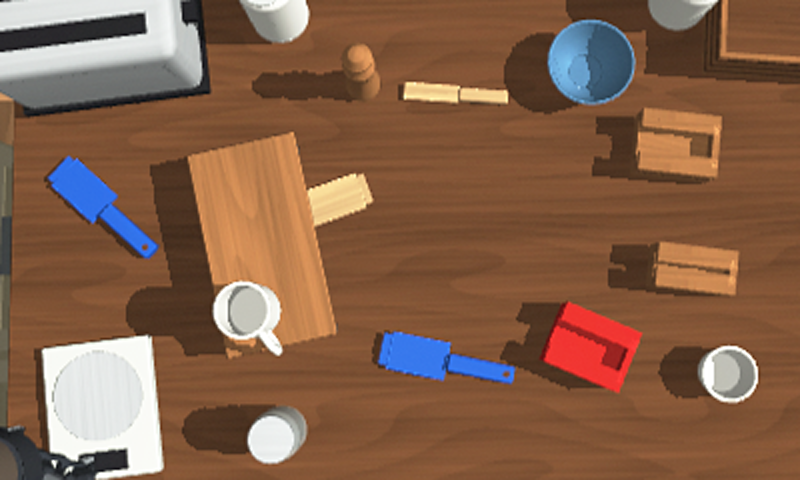

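View pics/s1.png

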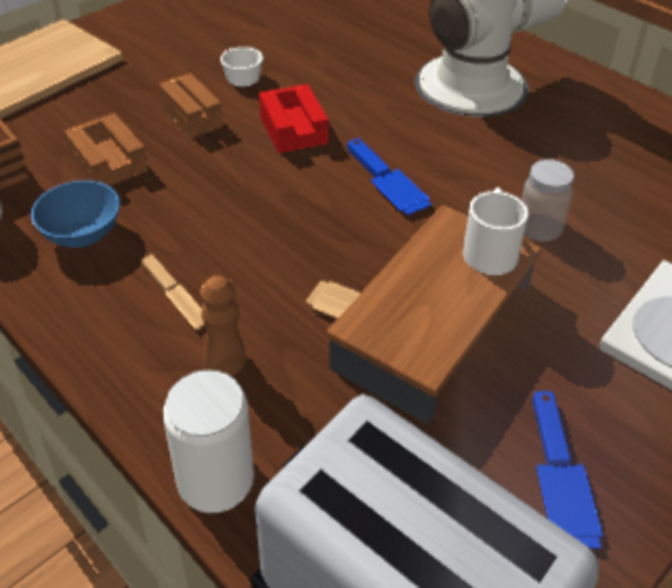

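The top crop shows the pale blade poking out of the riser at about (340,198), pointing right (world −y). The wide holder is at about (680,145), with its mouth facing left. The narrow holder is below it, and the red holder and blue turners are decoys. Next I'll measure the blade's direction and plan the hover.

```bash
python3 - <<'E'
from h import *
np.set_printoptions(precision=4,suppress=True)
s=r.get_state(); print(s['tcp_pos'],s['orientation'],s['gripper_width'])
im,p=snap('top')
for d in r.regions_of('top','turner'):
    m=np.array(d['pixels']); ys,xs=np.nonzero(m); print(d['score'],d['xy'],m.sum())
    W=np.array([onz(p,(x,y),.0125)[:2] for x,y in zip(xs,ys)],np.float32)
    rc=cv2.minAreaRect(W*1000); print(rc, cv2.boxPoints(rc))
for th in('wide_holder','riser'):
  for d in r.regions_of('top',th):
    m=np.array(d['pixels']); ys,xs=np.nonzero(m)
    W=np.array([onz(p,(x,y),.053 if th[0]=='w' else .075)[:2] for x,y in zip(xs,ys)],np.float32)
    rc=cv2.minAreaRect(W*1000);print(th,d['score'],d['xy'],rc)
E
```

```text
[0.2547 0.5707 0.2313] [[ 0.9132 -0.4076  0.    ]
 [-0.4076 -0.9132 -0.    ]
 [ 0.      0.     -1.    ]] 0.08555349905663756
0.73 [246.4, 187.5] 547
((587.5723876953125, 242.24526977539062), (56.491554260253906, 93.97408294677734), 16.912057876586914) [[546.8795 278.9834]
 [574.2169 189.0735]
 [628.2653 205.5071]
 [600.9279 295.417 ]]
0.68 [292.7, 270.4] 894
((339.44195556640625, 85.97390747070312), (199.17198181152344, 55.101627349853516), 79.73867797851562) [[294.5917  -7.1114]
 [348.8121 -16.9271]
 [384.2922 179.0592]
 [330.0718 188.8749]]
0.62 [129.7, 190.7] 904
((581.1737060546875, 597.7157592773438), (201.3423614501953, 58.41129684448242), 48.38636779785156) [[492.4822 541.8455]
 [536.1529 503.0544]
 [669.8652 653.586 ]
 [626.1945 692.3771]]
0.51 [444.2, 276.5] 660
((308.81658935546875, -328.4942932128906), (85.1168212890625, 80.37356567382812), 42.266502380371094) [[ 250.2935 -327.379 ]
 [ 304.3512 -386.8574]
 [ 367.3397 -329.6096]
 [ 313.282  -270.1312]]
wide_holder 0.78 [416.0, 161.7] ((644.3095703125, -258.7793273925781), (127.08998107910156, 102.29299926757812), 81.41557312011719)
wide_holder 0.55 [374.6, 261.9] ((354.2556457519531, -120.22479248046875), (123.5783920288086, 91.81935119628906), 65.60628509521484)
wide_holder 0.52 [443.5, 275.7] ((312.3890686035156, -313.34490966796875), (80.37748718261719, 77.70181274414062), 41.954219818115234)
wide_holder 0.16 [261.5, 124.7] ((771.07275390625, 202.25762939453125), (90.49739837646484, 50.77063751220703), 8.909287452697754)
riser 0.93 [212.1, 203.5] ((512.1028442382812, 348.9591064453125), (306.1207275390625, 161.9769287109375), 11.527069091796875)
riser 0.55 [416.5, 163.9] ((640.2499389648438, -252.265380859375), (124.06422424316406, 100.39373016357422), 81.4677505493164)
```

move_arm(commands=[85,34,-34.5,0,-4.9,85,34,-34.5,0,-4.9,85,34,-34.5,0,-4.9,85,34,-34.5,0,-4.9,85,34,-34.5,0,-4.9,85,34,-34.5,0,-4.9,85,34,-34.5,0,-4.9,85,34,-34.5,0,-4.9,85,34,-34.5,0,-4.9,85,34,-34.5,0,-4.9,85,0,0,-40,0,85,0,0,-40,0,85,0,0,0,0,85,0,0,0,0])

```text
time_s: 3.0
tcp_pos: [0.5951, 0.2257, 0.1517]
orientation: [[0.292, -0.956, 0.0], [-0.956, -0.292, -0.001], [0.001, 0.0, -1.0]]
ft_force: [0.7, 0.2, 0.7]
gripper_width: 0.0849
```

```bash
cat > w.py <<'E'
from h import *
import sys
np.set_printoptions(precision=4,suppress=True)
def wrist(fn,things):
    s=r.get_state(); print('t',s['time_s'],'tcp',np.array(s['tcp_pos']),'yangle',np.degrees(np.arctan2(s['orientation'][1][1],s['orientation'][0][1])),'f',np.array(s['ft_force']),'w',s['gripper_width'])
    im,p=snap('wrist',fn)
    for th,z in things:
        for d in r.pinpoint('wrist',th)[:3]: print(th,round(d['score'],2),np.round(d['xy']),onz(p,d['xy'],z,True)[:2])
    return im,p
E
python3 - <<'E'
from w import *
im,p=wrist('w1.png',[('turner_tip',.01),('turner_neck',.01),('wide_holder_slot',.0355)])
n=np.array([601.2,197.3])/1000;d=np.array([.291,-.957]);l=np.array([.957,.291])
im=im.copy()
for a,b in((0,-.023),(0,.023),(-.012,.028),(-.012,-.028),(-.08,.028),(-.08,-.028)):
    u=proj(p,[*(n+a*d+b*l),.0125],True); cv2.circle(im,(int(u[0]),int(u[1])),2,(255,0,0),-1)
cv2.imwrite('pics/w1.png',im[:,:,::-1])
E
```

```text
t 3.0 tcp [0.5951 0.2257 0.1517] yangle -163.0090969232069 f [0.7226 0.1776 0.6566] w 0.08494791577694091
turner_tip 0.63 [496. 219.] [0.3557 0.1799]
turner_tip 0.58 [280. 162.] [0.6014 0.1968]
turner_neck 0.84 [538. 146.] [0.3347 0.0842]
turner_neck 0.73 [282. 263.] [0.5702 0.2915]
wide_holder_slot 0.9 [557.   5.] [ 0.3778 -0.0698]
```

View pics/w1.png

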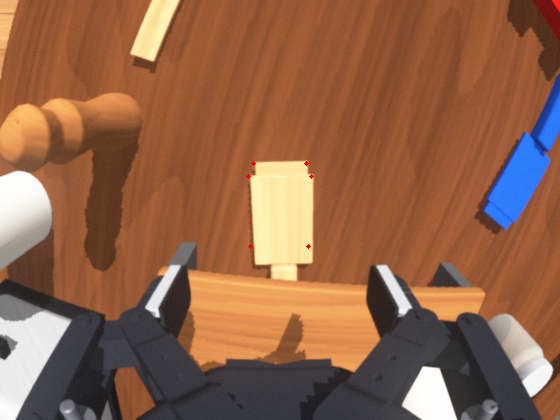

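The blade sits where I predicted, to within about 2 mm. Its front edge is at (280,162) and its rear end at (284,263). I'll descend and grip it by its sides.

move_arm(commands=[85,-2,-1,-38,1,85,0,0,-38,0,85,0,0,-38,0,85,0,0,-37,0,85,0,0,0,0,50,0,0,0,0,50,0,0,0,0,50,0,0,0,0,50,0,0,0,0,50,0,0,0,0])

```text
time_s: 4.2
tcp_pos: [0.5945, 0.2258, 0.0024]
orientation: [[0.308, -0.951, 0.005], [-0.951, -0.308, 0.003], [-0.001, -0.005, -1.0]]
ft_force: [2.0, 0.2, 1.8]
gripper_width: 0.0538
```

move_arm(commands=[50,0,0,0,0,50,2.3,-7.1,0,0,50,4.6,-14.3,0,0,50,6.2,-19,0,0,50,6.2,-19,0,0,50,6.2,-19,0,0,50,6.2,-19,0,0,50,6.2,-19,0,0,50,6.2,-19,0,0,50,4.6,-14.3,0,0,50,0,0,0,0,50,0,0,0,0])

```text
time_s: 5.4
tcp_pos: [0.6413, 0.0735, 0.0004]
orientation: [[0.307, -0.952, -0.001], [-0.952, -0.307, -0.001], [0.001, 0.001, -1.0]]
ft_force: [0.6, -3.6, 5.0]
gripper_width: 0.0538
```

```bash
python3 - <<'E'
from w import *
im,p=wrist('w2.png',[('turner_tip',.01),('turner_neck',.01),('turner_end',.01),('wide_holder_slot',.0355)])
im,p=snap('top','t2.png')
for th,z in [('turner_tip',.01),('turner_neck',.01),('turner_end',.01)]:
    for d in r.pinpoint('top',th)[:3]: print(th,round(d['score'],2),np.round(d['xy']),onz(p,d['xy'],z)[:2])
E
```

```text
t 5.4 tcp [0.6413 0.0735 0.0004] yangle -162.09285726968685 f [ 0.6178 -3.601   4.9514] w 0.05376055301924102
turner_tip 0.59 [279. 218.] [0.6501 0.0425]
turner_tip 0.9 [111. 171.] [0.6531 0.6677]
turner_tip 0.89 [314. 166.] [0.6514 0.0418]
turner_tip 0.23 [279. 175.] [0.6255 0.1513]
turner_neck 0.74 [132. 198.] [0.569  0.6022]
turner_neck 0.66 [284. 178.] [0.6176 0.1338]
turner_end 0.32 [370. 127.] [ 0.7682 -0.1328]
```

View pics/w2.png

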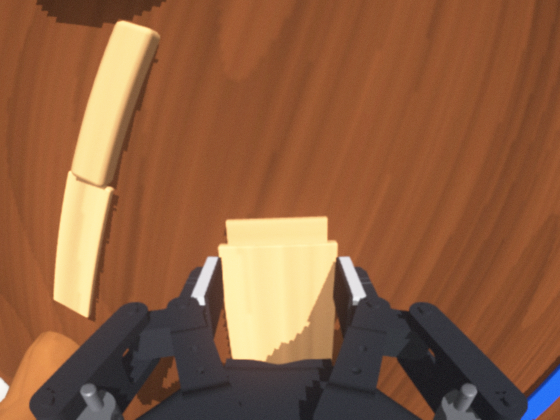

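The turner is clear of the riser, with the blade front edge at (279,218) and held square. I'll release it and move to the handle.

move_arm(commands=[85,0,0,0,0,85,0,0,0,0,85,0,0,0,0,85,0,0,40,0,85,0,0,40,0,85,0,0,40,0,85,-10,30,0,0,85,-14,42,0,0,85,-11,35,0,0,85,0,0,0,0,85,0,0,0,0])

```text
time_s: 6.95
tcp_pos: [0.6058, 0.183, 0.1199]
orientation: [[0.31, -0.951, -0.001], [-0.951, -0.31, -0.0], [-0.0, 0.001, -1.0]]
ft_force: [-0.1, -0.3, 0.0]
gripper_width: 0.0854
```

```bash
python3 - <<'E'
from w import *
im,p=wrist('w3.png',[('turner_tip',.01),('turner_neck',.01),('turner_end',.01),('wide_holder_slot',.0355),('wide_holder',.0)])
for d in r.regions_of('wrist','turner')[:3]:
    m=np.array(d['pixels']); ys,xs=np.nonzero(m)
    W=np.array([onz(p,(x,y),.0125,True)[:2] for x,y in zip(xs,ys)],np.float32)*1000
    print(d['score'],d['xy'],m.sum(),cv2.minAreaRect(W),W.max(0),W.min(0))
E
```

```text
t 6.95 tcp [0.6058 0.183  0.1199] yangle -161.94064828947774 f [-0.1393 -0.3392  0.0104] w 0.08539513776122341
turner_tip 0.84 [280.  27.] [0.6478 0.0475]
turner_tip 0.76 [494. 270.] [0.3645 0.181 ]
turner_neck 0.86 [550. 198.] [0.33   0.0852]
turner_neck 0.67 [281. 153.] [0.6161 0.1416]
turner_end 0.7 [283. 267.] [0.5831 0.2365]
0.75 [529.4, 221.0] 3798 ((343.5229187011719, 110.37760925292969), (145.48500061035156, 62.212799072265625), 76.96819305419922) [386.4528 186.0413] [308.2871  34.8481]
0.59 [278.6, 114.6] 12791 ((616.5087280273438, 142.07054138183594), (56.10526657104492, 201.40286254882812), 19.107791900634766) [671.5482 239.6758] [572.5339  39.9816]
```

View pics/w3.png

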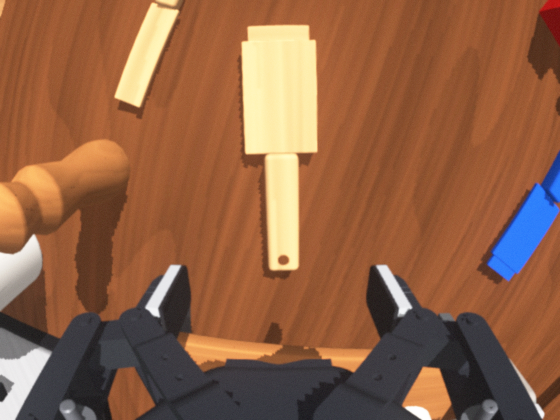

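The whole turner is in view: neck at (281,153), handle end at (283,267), now well clear of the riser. I'll grip the handle 45 mm behind the neck.

move_arm(commands=[85,-4,1,-39,1,85,0,0,-39,0,85,0,0,-38,0,85,0,0,0,0,15,0,0,0,0,15,0,0,0,0,15,0,0,0,0,15,0,0,0,0,15,0,0,0,0,15,0,0,0,0,15,0,0,0,0,15,0,0,0,0])

```text
time_s: 8.5
tcp_pos: [0.6036, 0.1837, 0.0065]
orientation: [[0.325, -0.946, 0.003], [-0.946, -0.325, 0.001], [-0.0, -0.004, -1.0]]
ft_force: [-1.0, 0.8, 6.1]
gripper_width: 0.024
```

move_arm(commands=[15,0,0,20,0,15,0,0,25,0,15,0,0,25,0,15,6.3,-24.3,0,-3,15,6.3,-24.3,0,-3,15,6.3,-24.3,0,-3,15,6.3,-24.3,0,-3,15,6.3,-24.3,0,-3,15,6.3,-24.3,0,-3,15,6.3,-24.3,0,-3,15,6.3,-24.3,0,-3,15,0,0,0,0,15,0,0,0,0])

```text
time_s: 9.8
tcp_pos: [0.6525, -0.0118, 0.0741]
orientation: [[-0.089, -0.996, -0.001], [-0.996, 0.089, 0.0], [-0.0, 0.001, -1.0]]
ft_force: [-0.6, 0.2, -0.5]
gripper_width: 0.0243
```

```bash
python3 - <<'E'
from w import *
im,p=wrist('w4.png',[('turner_tip',.084),('turner_neck',.084),('wide_holder_slot',.0355),('wide_holder',.0)])
im2,p2=snap('top','t4.png')
for th,z in [('turner_tip',.084),('turner_neck',.084),('wide_holder_slot',.0355),('wide_holder',.0)]:
    for d in r.pinpoint('top',th)[:3]: print(th,round(d['score'],2),np.round(d['xy']),onz(p2,d['xy'],z)[:2])
E
```

```text
t 9.8 tcp [ 0.6525 -0.0118  0.0741] yangle 174.89467098458792 f [-0.6201  0.2212 -0.4648] w 0.02426143805674079
turner_tip 0.94 [537. 349.] [0.4628 0.0814]
turner_neck 0.78 [277. 189.] [ 0.6486 -0.0572]
turner_neck 0.37 [554. 393.] [0.3941 0.168 ]
wide_holder_slot 0.37 [97. 66.] [ 0.7515 -0.1329]
turner_tip 0.83 [110. 174.] [0.6319 0.6387]
turner_tip 0.81 [267. 264.] [0.3615 0.1882]
turner_tip 0.76 [385. 163.] [ 0.6383 -0.1559]
turner_neck 0.84 [347. 162.] [ 0.6452 -0.0469]
turner_neck 0.56 [133. 198.] [0.5581 0.569 ]
wide_holder_slot 0.93 [399. 161.] [ 0.6539 -0.21  ]
wide_holder_slot 0.28 [225. 303.] [0.2493 0.3173]
wide_holder 0.88 [371. 261.] [ 0.3593 -0.119 ]
wide_holder 0.69 [412. 164.] [ 0.6491 -0.2603]
wide_holder 0.35 [420. 223.] [ 0.4669 -0.273 ]
```

View pics/w4.png

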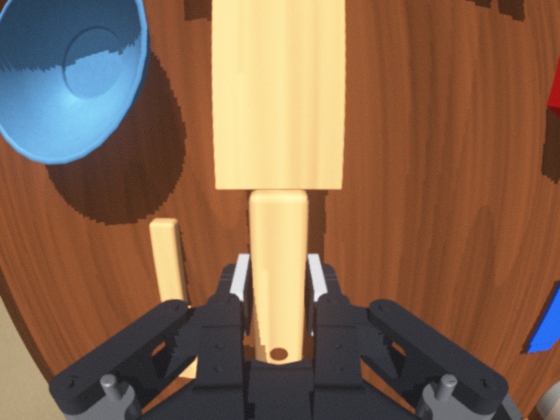

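The turner is held well: neck at (277,189), blade straight ahead. The blade hides the holder, so I'll step up and to the side to see it.

move_arm(commands=[15,-30,-20,30,0,15,-30,-20,30,0,15,-30,-20,30,0,15,-30,-10,30,0,15,0,0,0,0,15,0,0,0,0])

```text
time_s: 10.9
tcp_pos: [0.5329, -0.0814, 0.1954]
orientation: [[-0.089, -0.996, 0.003], [-0.996, 0.089, 0.001], [-0.001, -0.003, -1.0]]
ft_force: [0.3, 0.4, -1.5]
gripper_width: 0.0245
```

```bash
python3 - <<'E'
from w import *
im,p=wrist('w5.png',[('wide_holder_slot',.0355),('wide_holder',.0)])
print(-np.array(p['R']).T@p['t'])
for d in r.regions_of('wrist','wide_holder')[:3]: print(d['score'],d['xy'],np.array(d['pixels']).sum())
E
```

```text
t 10.9 tcp [ 0.5329 -0.0814  0.1954] yangle 174.92147021337146 f [ 0.3053  0.3537 -1.5171] w 0.024462546488857574
wide_holder_slot 0.82 [142.  74.] [ 0.6538 -0.2089]
wide_holder_slot 0.71 [431. 183.] [ 0.375  -0.0748]
wide_holder 0.83 [437. 130.] [ 0.351  -0.1264]
wide_holder 0.82 [156.  25.] [ 0.6472 -0.2663]
[ 0.525  -0.1627  0.3384]
0.7 [448.8, 132.3] 10965
0.69 [143.0, 38.2] 7814
```

View pics/w5.png

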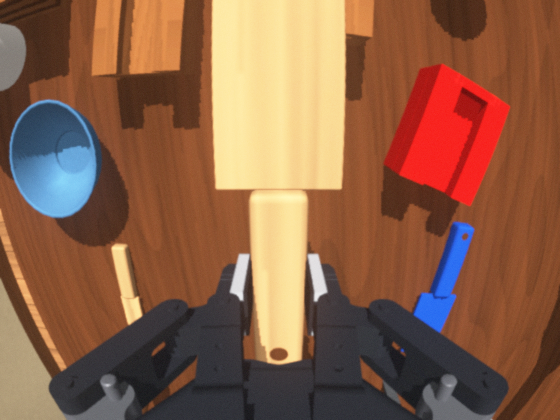

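The holder is partly visible, with its front edge running from (92,75) to (182,70). I'll go a little further forward to get the whole block in view.

move_arm(commands=[15,-5,-40,0,0,15,-5,-40,0,0,15,0,-20,0,0,15,0,0,0,0,15,0,0,0,0])

```text
time_s: 11.6
tcp_pos: [0.5229, -0.1813, 0.193]
orientation: [[-0.089, -0.996, -0.002], [-0.996, 0.089, 0.0], [-0.0, 0.002, -1.0]]
ft_force: [-0.5, 0.4, 0.1]
gripper_width: 0.0245
```

```bash
python3 - <<'E'
from w import *
import pickle
im,p=wrist('w6.png',[('wide_holder_slot',.0355),('wide_holder',.0)])
pickle.dump({k:np.array(p[k]) for k in('K','R','t')},open('p6.pkl','wb'))
d=[d for d in r.regions_of('wrist','wide_holder') if d['xy'][0]<260][0]
m=np.array(d['pixels']);ys,xs=np.nonzero(m);print(d['score'],d['xy'],xs.min(),xs.max(),ys.min(),ys.max())
im=im.copy()
x0,y0=max(xs.min()-15,0),max(ys.min()-15,0);x1,y1=xs.max()+15,ys.max()+15
c=cv2.resize(im[y0:y1,x0:x1],None,fx=4,fy=4,interpolation=2);print(x0,y0,c.shape)
cv2.imwrite('pics/w6c.png',c[:600,:800,::-1])
E
```

```text
t 11.6 tcp [ 0.5229 -0.1813  0.193 ] yangle 174.90934285573522 f [-0.5361  0.449   0.0688] w 0.0244774851377122
wide_holder_slot 0.93 [416. 274.] [ 0.3746 -0.0704]
wide_holder_slot 0.66 [143. 174.] [ 0.655  -0.2106]
wide_holder 0.74 [423. 216.] [ 0.3554 -0.1257]
wide_holder 0.65 [155. 117.] [ 0.6466 -0.2651]
0.93 [145.6, 112.8] 93 196 54 180
78 39 (624, 532, 3)
```

View pics/w6c.png

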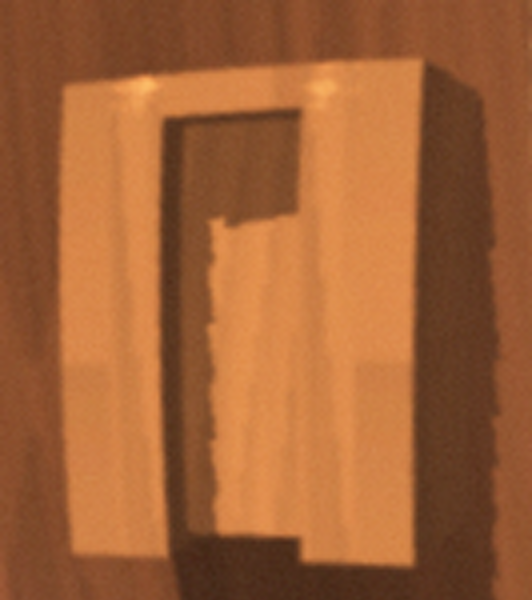

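The crop shows the holder's whole top face. Its corners are at (63,86), (423,60), (414,566) and (72,555), with the lips' inner corners at (168,555) and (300,562). I'll fit the pose from these.

```bash
python3 - <<'E'
from h import *
import pickle
from scipy.optimize import least_squares
np.set_printoptions(precision=4,suppress=True)
p=pickle.load(open('p6.pkl','rb'))
c=np.array([[63,86],[423,60],[414,566],[72,555],[168,555],[300,562],[165,118],[301,107]],float)
px=(c+.5)/4-.5+[78,39]
# own frame: +x into slot ~ -y world; image left = world +x = own +y
loc=np.array([[.0575,.046],[.0575,-.046],[-.0575,-.046],[-.0575,.046],[-.0575,.018],[-.0575,-.018],[.0475,.018],[.0475,-.018]])
def R2(a): return np.array([[np.cos(a),-np.sin(a)],[np.sin(a),np.cos(a)]])
def f(v,full=False):
    P=loc@R2(v[2]).T+v[:2]
    return np.concatenate([proj(p,[*q,.053],True)-u for q,u in zip(P,px)])
s=least_squares(f,[.65,-.262,-np.pi/2],loss='soft_l1');x=s.x
print('centre',x[:2],'dir deg',np.degrees(x[2]),'res px',f(x).reshape(-1,2))
d=np.array([np.cos(x[2]),np.sin(x[2])]);m=x[:2]-.0575*d;print('mouth',m,'d',d)
np.save('hold.npy',[*m,x[2]])
E
```

```text
centre [ 0.6473 -0.2671] dir deg -98.4630642134116 res px [[ 0.3385  0.0781]
 [-0.1161 -0.0944]
 [-0.2349  0.0173]
 [ 0.1348 -0.4119]
 [-0.0728  0.3696]
 [ 0.3058 -0.1426]
 [-0.718  -0.119 ]
 [ 0.3211  0.2725]]
mouth [ 0.6557 -0.2102] d [-0.1472 -0.9891]
```

```bash
cat > tp.py <<'E'
from w import *
def turner(im,p,s,off=.006):
    """centreline of the held blade in tool frame, from edge pixels in rows 20..180"""
    R=np.array(s['orientation']);o=np.array(s['tcp_pos']);z=o[2]+off
    hsv=cv2.cvtColor(im,cv2.COLOR_RGB2HSV); out=[];wd=[]
    for row in range(20,181,5):
        ok=(hsv[row,:,2]>165)&(hsv[row,:,1]<135)&(hsv[row,:,0]<30)
        a=b=280
        while ok[a-1] and a>150:a-=1
        while ok[b+1] and b<410:b+=1
        A,B=[R.T@(onz(p,(u,row),z,True)-o) for u in(a-.5,b+.5)]
        out.append((A+B)/2);wd.append(np.linalg.norm(A-B)*1000)
    out=np.array(out)*1000;k=np.polyfit(out[:,0],out[:,1],1)
    n=R.T@(onz(p,(279,188.5),z,True)-o)*1000
    print('tool-frame slope deg',np.degrees(np.arctan(k[0])),'y at x=45',np.polyval(k,45),'width',np.median(wd),np.std(wd),'neck',n)
E
python3 - <<'E'
from tp import *
import pickle
p=pickle.load(open('p6.pkl','rb'));s=r.get_state()
turner(cv2.imread('pics/w6.png')[:,:,::-1],p,s)
im=cv2.imread('pics/w6.png')[:,:,::-1];print(cv2.cvtColor(im,cv2.COLOR_RGB2HSV)[[30,100,100,100,150],[280,280,200,225,340]])
E
```

```text
tool-frame slope deg -0.02386437816029111 y at x=45 0.5138804548859999 width 55.09600305720439 0.15380464097399135 neck [46.0186  0.7786 -6.0016]
[[ 22  97 252]
 [ 22  98 252]
 [ 12 164 101]
 [ 22  94 253]
 [ 20 107 248]]
```

The holder fit is good to under a pixel: mouth at (0.6557, −0.2102), direction −98.5°. The turner sits straight in the jaws with its neck 46 mm ahead. Next I'll line it up 15 mm in front of the mouth.

move_arm(commands=[15,31.4,26,0,-1.2,15,31.4,26,0,-1.2,15,31.4,26,0,-1,15,31.4,26,0,0,15,31.5,26.2,0,0,15,0,0,-40,0,15,0,0,-40,0,15,0,0,-40,0,15,0,0,0,0,15,0,0,0,0,15,0,0,0,0])

```text
time_s: 12.9
tcp_pos: [0.682, -0.0508, 0.0774]
orientation: [[-0.146, -0.989, 0.005], [-0.989, 0.146, -0.0], [-0.001, -0.005, -1.0]]
ft_force: [0.6, 0.1, -0.3]
gripper_width: 0.0245
```

move_arm(commands=[15,-2,0,-25,0,15,0,0,-16,0,15,0,0,0,0,15,0,0,0,0,15,0,0,0,0])

```text
time_s: 13.4
tcp_pos: [0.6796, -0.0511, 0.0359]
orientation: [[-0.147, -0.989, 0.005], [-0.989, 0.147, 0.0], [-0.001, -0.004, -1.0]]
ft_force: [0.7, -1.0, -1.1]
gripper_width: 0.0245
```

```bash
python3 - <<'E'
from tp import *
s=r.get_state();print(np.array(s['tcp_pos']),np.array(s['orientation']))
im,p=snap('wrist','w7.png');turner(im,p,s)
im,p=snap('scene','s7.png')
h=np.load('hold.npy');d=np.array([np.cos(h[2]),np.sin(h[2])]);l=np.array([-d[1],d[0]])
im=im.copy()
def line(P,Q,c):
    a,b=[tuple(int(round(v*16)) for v in proj(p,X)*4) for X in(P,Q)];return a,b,c
big=cv2.resize(im,None,fx=4,fy=4,interpolation=2)
m=h[:2]; T=np.array(s['tcp_pos']); x=np.array(s['orientation'])[:2,0]; n=T[:2]+.046*x; ly=np.array([-x[1],x[0]])
L=[]
for z in(.03,.041):
    L.append(line([*(m+.032*l),z],[*(m-.032*l),z],(0,255,0)))
for sy in(1,-1): L.append(line([*(m+sy*.032*l),.03],[*(m+sy*.032*l),.041],(0,255,0)))
zc=T[2]+.0035
for z in(zc-.0025,zc+.0025):
  q=[n+.028*ly,n+.088*x+.028*ly,n+.088*x-.028*ly,n-.028*ly]
  for a,b in zip(q,q[1:]): L.append(line([*a,z],[*b,z],(255,0,0)))
for a,b,c in L: cv2.line(big,a,b,c,1,cv2.LINE_AA,4)
u=proj(p,[*m,.036])*4;x0,y0=int(u[0])-300,int(u[1])-280
cv2.imwrite('pics/s7.png',big[max(y0,0):y0+580,max(x0,0):x0+780,::-1])
E
```

```text
[ 0.6796 -0.0511  0.0359] [[-0.1465 -0.9892  0.0045]
 [-0.9892  0.1465  0.0002]
 [-0.0009 -0.0044 -1.    ]]
tool-frame slope deg -0.09018224640214628 y at x=45 0.1733634747749737 width 55.516275187097506 0.1567940026305435 neck [44.9076  0.5242 -6.0416]
```

View pics/s7.png

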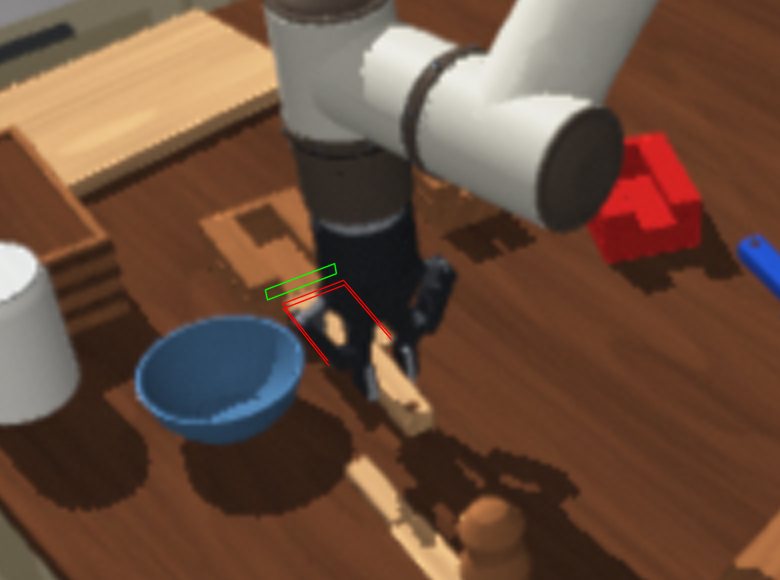

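The overlay lines up with the blade, just in front of the mouth. I'll lower by 3.4 mm and start inserting.

move_arm(commands=[15,0,0,-3.4,0,15,0,0,0,0,15,-1.5,-9.9,0,0,15,-1.5,-9.9,0,0,15,-1.5,-9.9,0,0,15,0,0,0,0,15,0,0,0,0])

```text
time_s: 14.2
tcp_pos: [0.6733, -0.0816, 0.0299]
orientation: [[-0.148, -0.989, 0.0], [-0.989, 0.148, 0.0], [-0.0, -0.0, -1.0]]
ft_force: [-0.3, 0.5, 0.3]
gripper_width: 0.0246
```

move_arm(commands=[15,1.5,0,2,0,15,0,0,0,0,15,-1.5,-9.9,0,0,15,-1.5,-9.9,0,0,15,-1.5,-9.9,0,0,15,0,0,0,0,15,0,0,0,0])

```text
time_s: 14.9
tcp_pos: [0.6703, -0.1113, 0.0319]
orientation: [[-0.148, -0.989, 0.0], [-0.989, 0.148, -0.0], [-0.0, -0.0, -1.0]]
ft_force: [-0.1, 0.2, -0.5]
gripper_width: 0.0244
```

move_arm(commands=[15,-1.5,-9.9,0,0,15,-1.5,-9.9,0,0,15,-1.5,-9.9,0,0,15,-1.5,-9.9,0,0,15,0,0,0,0,15,0,0,0,0])

```text
time_s: 15.5
tcp_pos: [0.6643, -0.1507, 0.0319]
orientation: [[-0.148, -0.989, 0.0], [-0.989, 0.148, 0.0], [-0.0, -0.0, -1.0]]
ft_force: [0.4, -0.1, -1.6]
gripper_width: 0.0244
```

Nearly home, about 14 mm to go. I'll creep in until the shoulder touches the face.

move_arm(commands=[15,-0.9,-5.9,0,0,15,-0.6,-4,0,0,15,-0.3,-2,0,0,15,-0.15,-1,0,0,15,0,0,0,0])

```text
time_s: 16.0
tcp_pos: [0.6624, -0.1631, 0.0319]
orientation: [[-0.147, -0.989, 0.0], [-0.989, 0.147, 0.0], [-0.0, -0.0, -1.0]]
ft_force: [0.1, -0.9, -1.7]
gripper_width: 0.0241
```

move_arm(commands=[15,-0.15,-1,0,0,15,-0.15,-1,0,0,15,0,0,0,0])

```text
time_s: 16.3
tcp_pos: [0.6621, -0.1651, 0.0319]
orientation: [[-0.147, -0.989, -0.0], [-0.989, 0.147, -0.0], [0.0, 0.0, -1.0]]
ft_force: [-0.6, -0.6, -0.5]
gripper_width: 0.0247
```

move_arm(commands=[15,-0.15,-1,0,0,15,0,0,0,0])

```text
time_s: 16.5
tcp_pos: [0.662, -0.1661, 0.0319]
orientation: [[-0.147, -0.989, -0.0], [-0.989, 0.147, 0.0], [-0.0, 0.0, -1.0]]
ft_force: [0.5, -0.7, -0.5]
gripper_width: 0.0241
```

move_arm(commands=[15,-0.15,-1,0,0,15,0,0,0,0])

```text
time_s: 16.7
tcp_pos: [0.662, -0.1664, 0.032]
orientation: [[-0.147, -0.989, 0.0], [-0.989, 0.147, 0.001], [-0.001, -0.0, -1.0]]
ft_force: [-0.3, 3.3, -0.5]
gripper_width: 0.0243
```

move_arm(commands=[15,-0.15,-1,0,0,15,0,0,0,0])

```text
time_s: 16.9
tcp_pos: [0.662, -0.1665, 0.032]
orientation: [[-0.147, -0.989, 0.001], [-0.989, 0.147, 0.002], [-0.002, -0.0, -1.0]]
ft_force: [0.1, 6.4, 0.1]
gripper_width: 0.0245
```

```bash
python3 - <<'E'
from tp import *
s=r.get_state()
im,p=snap('wrist')
h=np.load('hold.npy');print('mouth px (z .038)',proj(p,[h[0],h[1],.038],True),'f',s['ft_force'])
for th in('turner_neck','wide_holder_slot'):
    for d in r.pinpoint('wrist',th)[:2]: print(th,d['score'],d['xy'])
cv2.imwrite('pics/w8.png',cv2.resize(im[0:260,120:440],None,fx=2.3,fy=2.3,interpolation=2)[:,:,::-1])
E
```

```text
mouth px (z .038) [277.2963 190.0981] f [0.1229 6.3815 0.1271]
turner_neck 0.64 [278.4, 187.8]
```

View pics/w8.png

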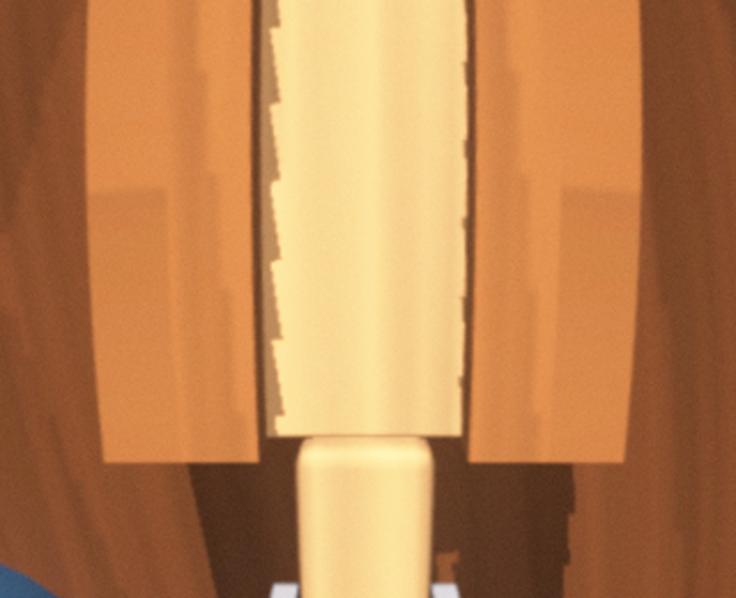

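The blade is inside under both lips, with its rear edge meeting the block's face. The force rises with no further travel, so it is home. I'll lower it towards the slot floor and release.

move_arm(commands=[15,0,0,-1.2,0,15,0,0,-1,0,15,0,0,0,0])

```text
time_s: 17.35
tcp_pos: [0.6625, -0.1665, 0.0305]
orientation: [[-0.146, -0.989, 0.002], [-0.989, 0.146, 0.001], [-0.001, -0.001, -1.0]]
ft_force: [-0.5, 6.4, 2.7]
gripper_width: 0.0243
```

move_arm(commands=[34,0,0,0,0,34,0,0,0,0,38,0,0,0,0,38,0,0,0,0,38,0,0,0,0])

```text
time_s: 17.85
tcp_pos: [0.6616, -0.1684, 0.0296]
orientation: [[-0.147, -0.989, -0.0], [-0.989, 0.147, -0.0], [0.0, 0.0, -1.0]]
ft_force: [0.5, 1.0, 0.1]
gripper_width: 0.0376
```

move_arm(commands=[38,0,0,15,0,38,0,0,30,0,38,0,0,40,0,38,3,20,40,0,38,0,0,0,0,38,0,0,0,0])

```text
time_s: 18.45
tcp_pos: [0.6655, -0.1476, 0.1574]
orientation: [[-0.146, -0.989, 0.004], [-0.989, 0.146, 0.0], [-0.001, -0.004, -1.0]]
ft_force: [0.6, -0.6, -0.4]
gripper_width: 0.0381
```

```bash
python3 - <<'E'
from tp import *
s=r.get_state();print(s['time_s'],s['tcp_pos'])
h=np.load('hold.npy');d=np.array([np.cos(h[2]),np.sin(h[2])]);l=np.array([-d[1],d[0]])
im,p=snap('wrist')
for th,z in(('turner_neck',.038),('turner_end',.032)):
    for q in r.pinpoint('wrist',th)[:2]:
        w=onz(p,q['xy'],z,True)[:2]-h[:2];print(th,round(q['score'],2),np.round(q['xy']),'along',w@d,'lat',w@l)
cv2.imwrite('pics/w9.png',cv2.resize(im[0:300,130:430],None,fx=2,fy=2,interpolation=2)[:,:,::-1])
im,p=snap('scene')
for th,z in(('turner_neck',.035),('turner_end',.03),('mug',.075),('bowl',0),('spreader',0)):
    for q in r.pinpoint('scene',th)[:2]:
        X=onz(p,q['xy'],z)[:2];w=X-h[:2];print('scene',th,round(q['score'],2),X,'along',w@d,'lat',w@l)
E
```

```text
18.45 [ 0.6655 -0.1476  0.1574]
turner_neck 0.97 [278. 126.] along 9.430743276902898e-05 lat 0.0008486128500679098
turner_neck 0.65 [527. 317.] along -0.2191426832198698 lat -0.32575224063909103
turner_end 0.95 [275. 238.] along -0.09975021940306791 lat 0.00381289815944411
turner_end 0.59 [551. 255.] along -0.13246073853877194 lat -0.3372253015141598
scene turner_neck 0.92 [0.3607 0.1079] along -0.27118512493586067 lat -0.3386098398668824
scene turner_neck 0.67 [ 0.6556 -0.2026] along -0.0075335735321488476 lat -0.0012294963174367384
scene turner_end 0.79 [0.5255 0.5359] along -0.7187976044047584 lat -0.2386202372913497
scene turner_end 0.75 [ 0.6828 -0.1039] along -0.10911654263661756 lat 0.011170787059765
scene mug 0.77 [0.4266 0.3634] along -0.5336303322521797 lat -0.3110532117063473
scene bowl 0.92 [ 0.7709 -0.135 ] along -0.09134067034054628 lat 0.10287858239632543
scene bowl 0.27 [ 0.6427 -0.2383] along 0.02968269430370541 lat -0.008759025682004465
scene spreader 0.82 [0.7517 0.0541] along -0.2755566740049614 lat 0.056018365293383984
```

View pics/w9.png

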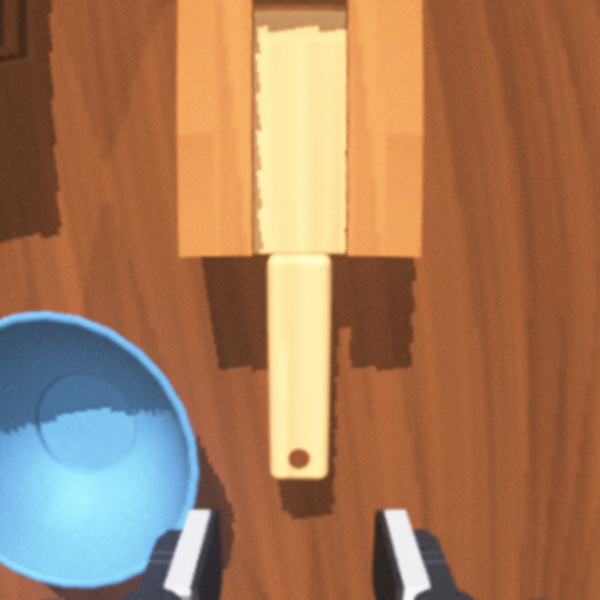

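The turner is home: the handle shoulder is at the block's face, the handle sticks out free, and the gripper is clear. Handing in.

```bash
python3 -c "
from workcell import r
print(r.finish_job())"
```

```text
the job is handed in; nothing more can be done
None
```

The turner is in the wide holder, fully home with the handle sticking out. I handed the job in at about 18.5 s with the gripper clear.

**What I did:** I gripped the blade by its sides and pulled the turner straight out from under the riser. I then took it by the handle, raised it to slot height and slid it in blade first. When its shoulder met the holder's face, the force rose to about 6 N with no further travel, so I let go.

**Last checks:**
- **Wrist camera:** the neck was 0.1 mm from the mouth plane along the slot and 0.8 mm off its centre line. The picture showed the blade under both lips.
- **Scene camera:** this disagreed, putting the neck about 7.5 mm short of the mouth. I trusted the close wrist view and the contact force over it.
- **Bystanders:** the mug, bowl and spreader read the same as at the start, to within about 1 cm. I did not measure the jar, mill or ramekin again, but nothing came near them.

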